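Index the dosing spout over the open cupping cup

ROBOT

A 7-joint arm with a two-finger parallel gripper is mounted at the origin on the work surface. World frame = base frame: x ahead of the robot, y to its left, z up, the work surface at z = 0. Lengths are in m, angles in rad, forces in N, time in s.
With the tool pointing down it reaches from about 0.4 to 0.875 m from the base axis. Payload 19.3 kg.
Tool frame: the origin (TCP) lies where the fingers leave the gripper's body, on its centre line; the fingertips stand bot.tip_reach ahead of it and the grasp point (between the pads) lies 54 mm ahead of it (bot.tip_reach is the distance from the TCP to the fingertips, in m); z points along the fingers, y is the line along which they close (so a half turn about z gives the same grasp; the last joint's range is limited). The gripper opens to 85 mm and grips with 20 to 120 N. Pads are 22 mm wide; open, the fingers measure 114 mm over their backs; the gripper's body (76 mm by 85 mm) begins 54 mm behind the grasp point. The pads swing forward as they close: fully open they stand 13 mm farther back than shut.
Start: joints at [-1.373, 0.521, -0.036, 1.599, 0.021, 1.021, -0.113], TCP at [0.165, 0.603, 0.304] pointing down, gripper open.
Joint ranges: [-2.91, 2.91], [-0.3, 2.13], [-1.5, 1.42], [0.17, 2.43], [-1.26, 4.41], [0.16, 1.93], [-2.52, 2.52]. Speed limits (rad/s): [1.89, 1.89, 2.39, 2.39, 3.01, 3.01, 3.01].

INTERFACE

Orientations are given as [roll, pitch, yaw] about the fixed x, y, z axes, in that order (R = Rz(yaw) Ry(pitch) Rx(roll)).
In Python, from workcell import bot gives the robot as it stands. The module is installed in compiled form; this text tells all that it offers.
- The arm moves only by the shell command python3 -m jog 'ROWS' [FORCE]. ROWS is JSON, a list that holds one entry, the list of rows, each a list of 7 numbers: the shift along the tool's x, y, z in mm, then the turn, a rotation vector about the tool's x, y, z in rad, then the opening, from 0 (shut) to 1 (fully open). In form: [[[tx, ty, tz, wx, wy, wz, fingers], ...]]. A call has 1 to 5 rows; each row shifts and turns the commanded pose from where the row before left it, along the tool's axes as they then stand; what a row does not reach is not made up. A row lasts 1/10 s, in which the tool goes at most 50 mm and 8.59 degrees, less where a joint would pass 70% of its speed; a pose out of reach is approached as far as the arm can. A call is refused whole if a number of a shift passes 50 or a number of a turn 0.15, either way. A call with a gripper value outside its range is refused whole. The fingers move at their own pace and stop on an object; FORCE is the grip in N (left out, the last holds). Time passes only in rows, so rows that do not move let the fingers close. It gives the time, the measured TCP pose, the force, the opening and the grip force at its end, in the units of the state.
- bot.observe(): the state, without advancing time (a new reading comes with each control period).
- bot.grab_frame(name): name is "scene" or "top" or "wrist"; returns a dict with "img" (480x640x3 uint8, red, green, blue), "intrinsics" (3x3 intrinsics, pixels), "R" (3x3) and "t" (3): a world point X has camera coordinates R X + t; the wrist camera has in their place "tool_from_camera" (4x4, takes a point from camera to tool coordinates, whose origin is the TCP and whose axes are the flange's). Camera axes: x right, y down, z forward; pixel columns grow to the right and rows downward; lengths in m; the calibration is good to about 2 mm. A picture is of the moment at which its call begins: read the wrist's pose just before it. There is no depth.
- bot.job_done(): hands the job in; it is judged then, once.
Trained networks look in a picture, given as the dict that the camera call returned (one of the last four; its "shot" number tells which), for a name from the list of things; names that differ only in an ending like _2 or _b are one class to them, and where a whole thing is asked for, a point or a joint stands for the part that bears it (a point fixed in the world has none). Each returns a list of dicts, best first, with "conf" (0 to 1); they miss things now and then, are a little off and sometimes report something else, mostly with a low value. They report only what shows in the picture. A call takes as long as a camera call. They do not tell look-alikes from the thing itself.
- bot.trace(query, picture): "region" (480x640 bool, what is visible of it).
- bot.spot_point(query, picture): "xyz" ([x, y, z] in m, in world coordinates, good to about 4 mm: a listed point, or the origin of a listed thing).
The state is a dict: "clock": time; "qpos": joint angles; "qd": joint speeds; "joint_efforts": joint torques, N m; "position": TCP position; "tool_rot": TCP orientation; "force": force on the tool from outside, world axes, zero at the start; "moment": the same for the moment, N m; "grip_width": finger opening in m; "finger_force": force on a finger pad.
Only numpy, scipy, OpenCV 4.12 (cv2) and the standard library are available. Lean on these libraries where they do the work, as an engineer would, in place of code of your own. Each camera call takes 0.05 s, during which the arm holds its last target. There are 200 camera calls.

TASK

The dosing spout is parked over the steel waste tin, between two black cupping cups. Pull up the spring plunger on its swing arm, swing the arm to the next hole on the side of the open cup (not the one with the lid), and let the plunger snap fully home so the spout stays over the open cup. Leave both cups upright and where they are, and let go of the plunger.

Things in the scene. Friction and masses are not known exactly. Their poses are not given: they have to be found in the camera images.
- knob (a point): Centre of the plunger's upright round black knob, 30 mm across and 24 mm high, 100 mm out from the pivot on top of the flat aluminium swing arm; 168 mm above the table when the plunger is home. The arm's top is 33 mm and a 26 mm wide collar 30 mm below this point; nothing near is higher than the knob's underside.
- plunger (a joint): How far the plunger is pulled straight up, m: 0 = home in a hole (locks the arm), 0.024 = end of travel. Its pin is clear of the hole at 0.014. A spring pulls it down, 4 N at 0 to 8.3 N at 0.024. Let go over a hole, it snaps in by itself; the holes are countersunk and draw the pin in from up to 8 mm off sideways.
- pivot (a point): Vertical axis of the swing arm, at the top of the round index plate, 120 mm above the table. The plate has three holes 100 mm from this axis: the middle one, where the plunger starts, and one 0.61 rad (35 degrees) to each side, each putting the spout over that side's cup. With the plunger pulled the arm swings freely, 0.70 rad either way. x axis: to the middle hole and waste tin; z up.
- spout (a point): Centre of the lower mouth of the steel funnel at the end of the swing arm, 200 mm from the pivot axis and 98 mm above the table. The funnel is 80 mm wide at its top, which is 142 mm above the table. It turns with the arm.
- open_mouth (a point): Centre of the mouth of the open, empty black cup, 86 mm across and 75 mm high, loose on the 12 mm thick base board at one side's spout position (within 10 mm), the point 87 mm above the table.
- lid_top (a point): Centre of the top of the white flat lid on the other black cup, 91 mm across and 81 mm high with its lid, loose on the base board at the other side's spout position; the point is 93 mm above the table.
Things that resemble listed ones, but are neither listed nor needed, are in the scene too. What is shaped like the part that bears lid_top but blue or red is not meant.

How it is judged:
By the outcome, as a careful person would: the job done as asked, in the order asked, and still so for the second after the job is handed in, with the robot touching nothing.
It also fails if it takes over 32 s, if anything falls off the work surface, if the arm or the gripper's body presses on something with over 40 N, if the wrist force passes 120 N, or if a joint passes its speed limit or range.

## Working session

There is one attempt and no reset: what is moved stays moved. The work goes in short steps, Python scripts to look and compute and a shell command to move; the robot and the scene stay as the last step left them, time stands still between calls to the robot, and variables do not carry over. Pictures are saved under pics/ and viewed, at most 10 in all, crops included, and the job is handed in when it is done.

```bash
mkdir -p pics; cat > h.py <<'E'
from workcell import bot
import numpy as np, cv2
def save(f,n): cv2.imwrite(f'pics/{n}.png',cv2.cvtColor(f,cv2.COLOR_RGB2BGR))
def proj(fr,X):
    c=fr["R"]@np.array(X)+fr["t"]; p=fr["intrinsics"]@c; return p[:2]/p[2]
E
python3 - <<'E'
from h import *
np.set_printoptions(precision=4,suppress=True)
s=bot.observe();print(s["clock"],s["position"],s["tool_rot"],bot.tip_reach,s["grip_width"])
ims=[]
for c in("scene","top"):
    f=bot.grab_frame(c);ims.append(f["img"])
    print(c,f["R"].tolist(),f["t"])
    for q in("knob","pivot","spout","open_mouth","lid_top"):
        for d in bot.spot_point(q,f)[:3]:
            print(c,q,round(d["conf"],2),np.array(d["xyz"]),proj(f,d["xyz"]))
save(ims[0],"scene");save(ims[1],"top")
E
```

```text
0.0 [0.1653 0.6025 0.3033] [-3.1405  0.0001  2.8738] 0.0726 0.08562374630807791
scene [[-0.06818473944009655, 0.9976203991377516, 0.010216679094472287], [0.7024603500990789, 0.05527809499040576, -0.7095729622476545], [-0.7084492203723326, -0.041205235571040826, -0.7045578973479535]] [-0.0448 -0.3377  1.5819]
scene knob 0.53 [ 0.5633 -0.0009  0.1692] [282.6474 209.883 ]
scene knob 0.27 [0.5874 0.1408 0.0893] [353.728  251.7845]
scene pivot 0.58 [ 0.4704 -0.0389  0.1197] [271.2283 197.4693]
scene pivot 0.5 [0.6593 0.0402 0.0934] [299.7064 274.3645]
scene spout 0.84 [0.657  0.0406 0.0959] [300.0087 272.5969]
scene lid_top 0.92 [0.6483 0.3022 0.0848] [437.2649 281.0169]
scene lid_top 0.88 [0.5879 0.1378 0.0874] [352.1705 252.5443]
scene lid_top 0.56 [0.5461 0.3795 0.0797] [471.242  247.1399]
top [[0.0011333636984204858, -0.9996676199690615, 0.02575587451668822], [-0.9827534628710511, -0.005876156953796709, -0.18482722200588203], [0.18491713468925577, -0.025102198406646233, -0.982433475067635]] [0.0737 0.6056 0.8352]
top knob 0.8 [0.5694 0.0039 0.1651] [367.377  250.1073]
top knob 0.39 [ 0.4734 -0.037   0.1198] [389.4392 311.2628]
top pivot 0.8 [ 0.4728 -0.037   0.12  ] [389.4679 311.62  ]
top spout 0.61 [0.658  0.0373 0.0955] [343.291  207.6343]
top open_mouth 0.74 [ 0.666  -0.0831  0.0852] [408.8581 205.3001]
top open_mouth 0.64 [ 0.4709 -0.0342  0.1195] [387.7809 312.7746]
top lid_top 0.92 [0.5826 0.1356 0.0933] [287.7973 249.0499]
top lid_top 0.71 [0.6493 0.3015 0.078 ] [196.8693 213.6261]
top lid_top 0.67 [0.5413 0.3767 0.0786] [150.883  272.8005]
```

View pics/scene.png

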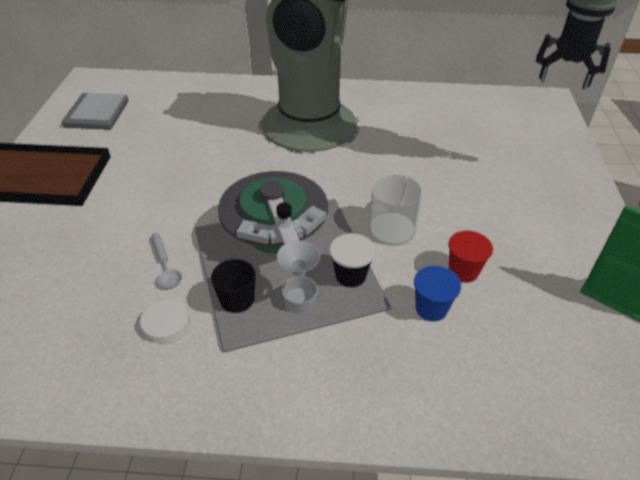

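View pics/top.png

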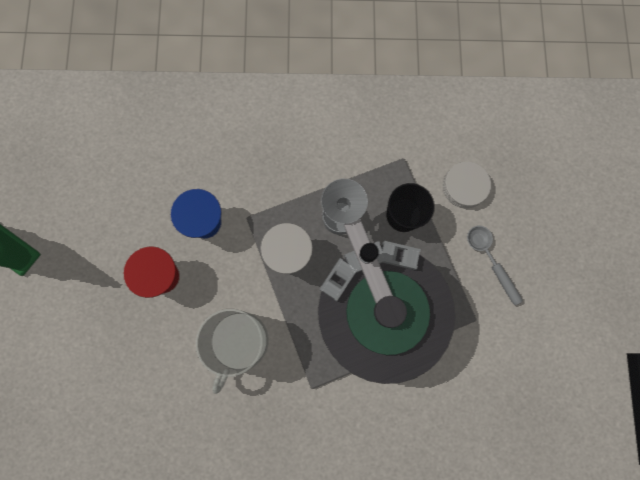

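The scene shows the arm on the round plate with its black knob at scene (284,210), top (369,252). The funnel is over the tin at top (344,203), the open black cup at top (410,208), and the white-lidded black cup at top (287,249).

What could be mistaken for the parts:
- **Knob:** the grey pivot cap at top (390,312) or the clips at (402,254) and (340,280). I choose the black knob at (369,252).
- **Lidded cup:** the blue cup (197,214), the red cup (151,272) and a loose white lid (468,184). I choose the one at (287,249).
- **Open cup:** the mug at (235,340). I choose the black cup at (410,208).

The open cup is on the -y side, so the swing is clockwise.

```bash
python3 - <<'E'
from h import *
np.set_printoptions(precision=4,suppress=True)
obs={q:[] for q in("knob","pivot","spout","open_mouth","lid_top")}
near=dict(knob=(.566,.001,.168),pivot=(.472,-.038,.12),spout=(.658,.039,.096),open_mouth=(.666,-.083,.087),lid_top=(.583,.136,.093))
for c in("scene","top"):
    f=bot.grab_frame(c)
    P=f["intrinsics"]@np.c_[f["R"],f["t"]]
    for q in obs:
        uv=[proj(f,d["xyz"]) for d in bot.spot_point(q,f)]
        uv=[u for u in uv if np.linalg.norm(u-proj(f,near[q]))<12]
        if q=="knob":
            for d in bot.trace(q,f)[:2]:
                m=d["region"];ys,xs=np.nonzero(m);print(c,"trace",d["conf"],m.sum(),xs.mean(),ys.mean(),xs.min(),xs.max(),ys.min(),ys.max())
                if np.linalg.norm([xs.mean()-proj(f,near[q])[0],ys.mean()-proj(f,near[q])[1]])<12: uv=[np.array([xs.mean(),ys.mean()])]
        if uv: obs[q].append((P,uv[0]))
    if c=="top": save(cv2.resize(f["img"][150:350,260:460],(600,600),interpolation=cv2.INTER_CUBIC),"crop")
for q,o in obs.items():
    if len(o)==2:
        X=cv2.triangulatePoints(o[0][0],o[1][0],o[0][1].reshape(2,1),o[1][1].reshape(2,1))[:,0];print(q,X[:3]/X[3])
    else: print(q,len(o))
E
```

```text
scene trace 0.7 175 283.9485714285714 211.89142857142858 278 290 204 222
top trace 0.66 295 369.0813559322034 252.11186440677966 360 378 243 261
knob [0.5659 0.0016 0.1665]
pivot [ 0.4754 -0.0358  0.1217]
spout [0.6603 0.0408 0.102 ]
open_mouth [ 0.6653 -0.0875  0.0853]
lid_top [0.5849 0.1379 0.0867]
```

View pics/crop.png

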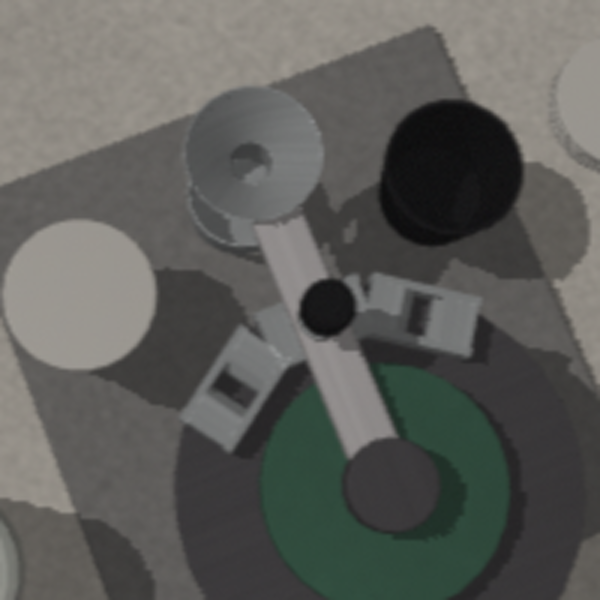

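The close crop confirms it: the black knob is at the centre (328,307 in the crop), on the arm pointing at the funnel. The open black cup is at (455,170), on the -y side. Knob at (0.566, 0.001, 0.167), pivot at (0.474, -0.037) and radius 100 mm all agree with the text.

```bash
python3 -m jog '[[[-34,-29.5,0,0,0,0,1],[-34,-29.5,0,0,0,0,1],[-34,-29.5,0,0,0,0,1],[-34,-29.5,0,0,0,0,1],[-34,-29.5,0,0,0,0,1]]]' 60; python3 -m jog '[[[-34,-29.5,0,0,0,0,1],[-34,-29.5,0,0,0,0,1],[-34,-29.5,0,0,0,0,1],[-34,-29.5,0,0,0,0,1],[-34,-29.5,0,0,0,0,1]]]'; python3 -m jog '[[[-34,-29.5,0,0,0,0,1],[-34,-29.5,0,0,0,0,1],[-34,-29.5,0,0,0,0,1],[-34,-29.5,0,0,0,0,1],[-34,-29.5,0,0,0,0,1]]]';python3 -m jog '[[[0,0,0,0,0,-0.132,1],[0,0,0,0,0,-0.132,1],[0,0,0,0,0,-0.132,1],[0,0,0,0,0,-0.132,1],[0,0,0,0,0,-0.132,1]]]'
```

```text
clock: 1.8
position: [0.2911, 0.4139, 0.3041]
tool_rot: [3.141, 0.0, 2.874]
force: [0.7, 1.3, -0.5]
grip_width: 0.0853
finger_force: 0.0
clock: 2.3
position: [0.416, 0.2266, 0.3042]
tool_rot: [3.141, 0.0, 2.874]
force: [0.7, 0.1, 0.8]
grip_width: 0.0854
finger_force: 0.0
clock: 2.8
position: [0.5409, 0.0393, 0.3041]
tool_rot: [3.141, 0.0, 2.874]
force: [0.9, 0.9, -0.0]
grip_width: 0.0854
finger_force: 0.0
clock: 3.3
position: [0.5401, 0.041, 0.304]
tool_rot: [-3.142, 0.0, -2.744]
force: [0.4, 1.0, -0.4]
grip_width: 0.0854
finger_force: 0.0
```

```bash
cat > w.py <<'E'
from h import *
from scipy.spatial.transform import Rotation as Ro
import json,sys,os
np.set_printoptions(precision=4,suppress=True)
s=bot.observe();f=bot.grab_frame("wrist")
T=np.eye(4);T[:3,:3]=Ro.from_euler("xyz",s["tool_rot"]).as_matrix();T[:3,3]=s["position"]
W=T@np.array(f["tool_from_camera"]);V=np.linalg.inv(W);P=f["intrinsics"]@V[:3]
save(f["img"],sys.argv[1])
f["R"],f["t"]=V[:3,:3],V[:3,3]
out={"P":P.tolist()}
for d in bot.trace("knob",f)[:2]:
    ys,xs=np.nonzero(d["region"]);print("trace",d["conf"],xs.mean(),ys.mean(),len(xs))
for d in bot.spot_point("knob",f)[:2]:
    uv=proj(f,d["xyz"]);print("knob",d["conf"],d["xyz"],uv);out.setdefault("uv",uv.tolist())
for q in ("pivot","spout"):
    for d in bot.spot_point(q,f)[:1]: print(q,d["conf"],d["xyz"])
if os.path.exists("last.json"):
    o=json.load(open("last.json"))
    if "uv" in o and "uv" in out:
        X=cv2.triangulatePoints(np.array(o["P"]),P,np.array(o["uv"]).reshape(2,1),np.array(out["uv"]).reshape(2,1))[:,0];print("tri",X[:3]/X[3])
json.dump(out,open("last.json","w"));print(s["clock"],s["position"])
E
python3 w.py w1; python3 -m jog '[[[-8.5,-47,0,0,0,0,1],[0,0,0,0,0,0,1]]]'; python3 w.py w2
```

```text
trace 0.9 245.05862785862786 268.2112266112266 2405
knob 0.87 [0.5685, 0.0047, 0.1666] [249.304 272.892]
pivot 0.62 [0.4749, -0.0326, 0.1173]
spout 0.63 [0.6607, 0.0409, 0.1025]
3.3 [0.5401 0.041  0.304 ]
clock: 3.75
position: [0.5676, -0.0036, 0.304]
tool_rot: [-3.139, 0.0, -2.757]
force: [-1.6, 0.0, -0.1]
grip_width: 0.0853
finger_force: 0.0
trace 0.92 333.61976047904193 255.36698032506416 2338
knob 0.59 [0.5652, 0.0053, 0.1678] [338.9561 256.3472]
pivot 0.83 [0.4753, -0.0324, 0.1192]
spout 0.83 [0.6581, 0.0428, 0.0994]
tri [0.5637 0.0045 0.1752]
3.75 [ 0.5676 -0.0036  0.304 ]
```

```bash
python3 -m jog '[[[-1.4,7.5,20,0,0,0,1],[0,0,20,0,0,0,1],[0,0,0,0,0,0,1],[0,0,0,0,0,0,1]]]'; python3 w.py w3
```

```text
clock: 4.4
position: [0.5643, 0.0087, 0.2644]
tool_rot: [3.142, -0.0, -2.749]
force: [0.1, 0.1, 1.0]
grip_width: 0.085
finger_force: 0.0
trace 0.64 309.0780789628757 279.43223335297586 3394
knob 0.65 [0.564, 0.0053, 0.167] [316.8982 278.149 ]
pivot 0.78 [0.4761, -0.0338, 0.1194]
spout 0.59 [0.6577, 0.0403, 0.0993]
tri [0.57   0.0077 0.1524]
4.4 [0.5643 0.0087 0.2644]
```

View pics/w3.png

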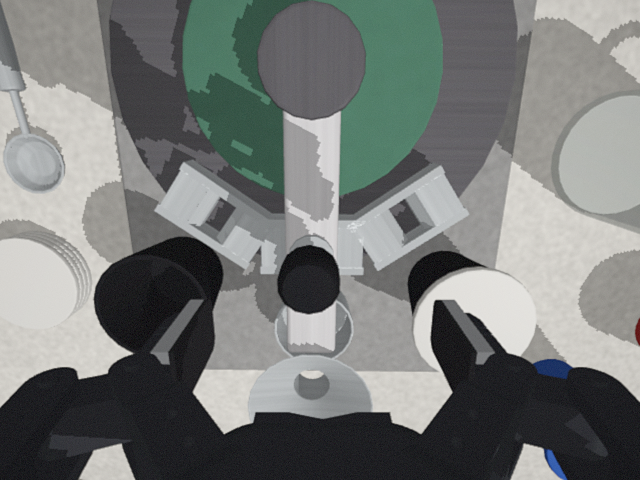

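The picture shows the knob at (309,279), between the open fingers (mid column about 318) and about 4 mm to the left. The arm runs straight up the image. I'll correct the offset, descend and grip.

```bash
python3 -m jog '[[[0,-4.8,20,0,0,0,1],[0,0,20,0,0,0,1],[0,0,0,0,0,0,1],[0,0,0,0,0,0,0.6],[0,0,0,0,0,0,0.2]]]' 60; python3 -m jog '[[[0,0,0,0,0,0,0],[0,0,0,0,0,0,0],[0,0,0,0,0,0,0],[0,0,0,0,0,0,0],[0,0,0,0,0,0,0]]]'
```

```text
clock: 5.15
position: [0.5666, 0.0039, 0.225]
tool_rot: [-3.141, 0.001, -2.749]
force: [0.4, 0.0, 0.3]
grip_width: 0.0591
finger_force: 0.0
clock: 5.65
position: [0.5666, 0.0037, 0.2248]
tool_rot: [-3.141, 0.001, -2.75]
force: [-1.2, -0.8, 9.0]
grip_width: 0.0282
finger_force: 58.4
```

```bash
python3 -m jog '[[[0,0,-5,0,0,0,0],[0,0,-5,0,0,0,0],[0,0,-5,0,0,0,0],[0,0,-5,0,0,0,0],[0,0,0,0,0,0,0]]]'; python3 w.py w4
```

```text
clock: 6.15
position: [0.5663, 0.0039, 0.2445]
tool_rot: [-3.141, 0.001, -2.749]
force: [4.5, 1.5, -8.4]
grip_width: 0.0279
finger_force: 59.6
trace 0.7 322.47051984720144 318.93339976748047 6021
trace 0.52 489.1636571831234 314.30335594116093 11353
knob 0.83 [0.5654, 0.0091, 0.1889] [336.5146 327.5953]
pivot 0.73 [0.4761, -0.0335, 0.1209]
spout 0.71 [0.6549, 0.0416, 0.0998]
tri [ 0.5278 -0.0089  0.2588]
6.15 [0.5663 0.0039 0.2445]
```

View pics/w4.png

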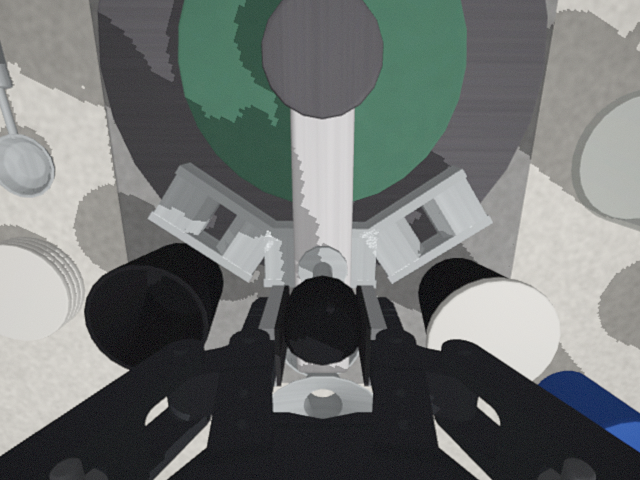

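The knob (322,320) is held between the pads, and its bright shaft and collar are visible. The downward force of 8 N matches the spring at about 20 mm, so the pin is clear. Next is the swing toward the open cup, which is tool -y with a +z turn.

```bash
python3 -m jog '[[[0.3,-7.6,0,0,0,0.0763,0],[0.3,-7.6,0,0,0,0.0763,0],[0.3,-7.6,0,0,0,0.0763,0],[0.3,-7.6,0,0,0,0.0763,0]]]'; python3 -m jog '[[[0.3,-7.6,0,0,0,0.0763,0],[0.3,-7.6,0,0,0,0.0763,0],[0.3,-7.6,0,0,0,0.0763,0],[0.3,-7.6,0,0,0,0.0763,0],[0,0,0,0,0,0,0]]]'; python3 w.py w5
```

```text
clock: 6.8
position: [0.5737, -0.0259, 0.2438]
tool_rot: [-3.141, 0.001, -3.058]
force: [5.6, -0.9, -9.0]
grip_width: 0.0277
finger_force: 59.7
clock: 7.3
position: [0.5715, -0.0573, 0.2439]
tool_rot: [-3.141, 0.001, 2.919]
force: [6.9, -1.9, -7.8]
grip_width: 0.028
finger_force: 59.7
trace 0.89 322.52066532258067 318.9502688172043 5952
trace 0.56 321.7715996578272 373.8263473053892 1169
knob 0.63 [0.5717, -0.0531, 0.187] [333.9805 320.8066]
pivot 0.88 [0.4758, -0.0337, 0.1164]
spout 0.77 [0.6688, -0.0771, 0.1]
tri [ 0.4735 -0.0369  0.3622]
7.3 [ 0.5715 -0.0573  0.2439]
```

View pics/w5.png

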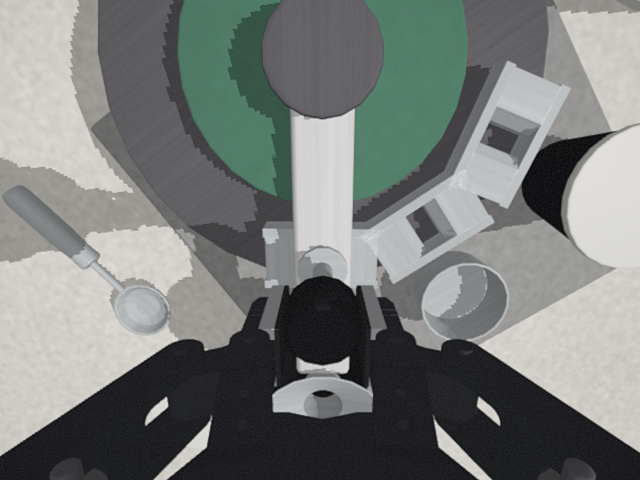

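The swing arm (column 322) is centred on the open-side hole block (265–378), and the tin and lidded cup are now to the right. I'll lower part-way and release so the plunger snaps in.

```bash
python3 -m jog '[[[0,0,5,0,0,0,0],[0,0,5,0,0,0,0],[0,0,0,0,0,0,0],[0,0,0,0,0,0,1],[0,0,0,0,0,0,1]]]'; python3 -m jog '[[[0,0,0,0,0,0,1],[0,0,0,0,0,0,1],[0,0,0,0,0,0,1],[0,0,-10,0,0,0,1],[0,0,-20,0,0,0,1]]]'; python3 -m jog '[[[0,0,-30,0,0,0,1],[0,0,-30,0,0,0,1],[0,0,0,0,0,0,1],[0,0,0,0,0,0,1]]]'; rm last.json; python3 w.py w6; python3 - <<'E'
from h import *
for c in("scene","top"):
    f=bot.grab_frame(c);save(cv2.resize(f["img"][150:350,190:490],(800,533)),c+"2")
    for q in("knob","spout","open_mouth","lid_top"):
        for d in bot.spot_point(q,f)[:1]: print(c,q,d["conf"],d["xyz"])
E
```

```text
clock: 8.05
position: [0.5711, -0.0559, 0.2339]
tool_rot: [-3.142, -0.001, 2.923]
force: [-0.4, 0.7, 1.3]
grip_width: 0.0562
finger_force: 0.0
clock: 8.55
position: [0.5708, -0.0558, 0.2638]
tool_rot: [-3.141, -0.002, 2.923]
force: [0.5, -0.1, -0.1]
grip_width: 0.0854
finger_force: 0.0
clock: 8.95
position: [0.5714, -0.0558, 0.3248]
tool_rot: [3.141, 0.001, 2.923]
force: [0.2, 0.2, -0.1]
grip_width: 0.0852
finger_force: 0.0
trace 0.82 317.5314795383001 242.80849947534102 1906
knob 0.89 [0.5706, -0.0567, 0.1686] [321.1183 242.6562]
pivot 0.56 [0.4754, -0.0317, 0.1189]
spout 0.9 [0.6655, -0.0802, 0.0978]
8.95 [ 0.5714 -0.0558  0.3248]
scene knob 0.64 [0.6636, -0.0797, 0.0956]
scene spout 0.78 [0.6649, -0.0828, 0.0965]
scene open_mouth 0.93 [0.6685, -0.0882, 0.0886]
scene lid_top 0.92 [0.6506, 0.3025, 0.0835]
top knob 0.82 [0.5758, -0.0555, 0.1641]
top spout 0.84 [0.6661, -0.0796, 0.0982]
top open_mouth 0.51 [0.6646, -0.0852, 0.0854]
top lid_top 0.83 [0.5827, 0.139, 0.0964]
```

View pics/w6.png

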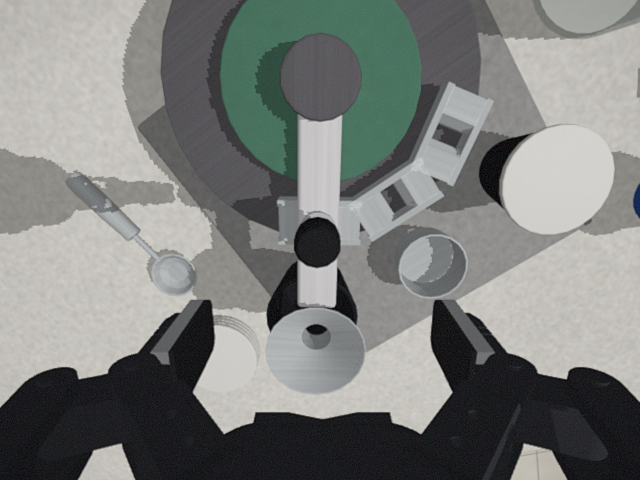

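View pics/scene2.png

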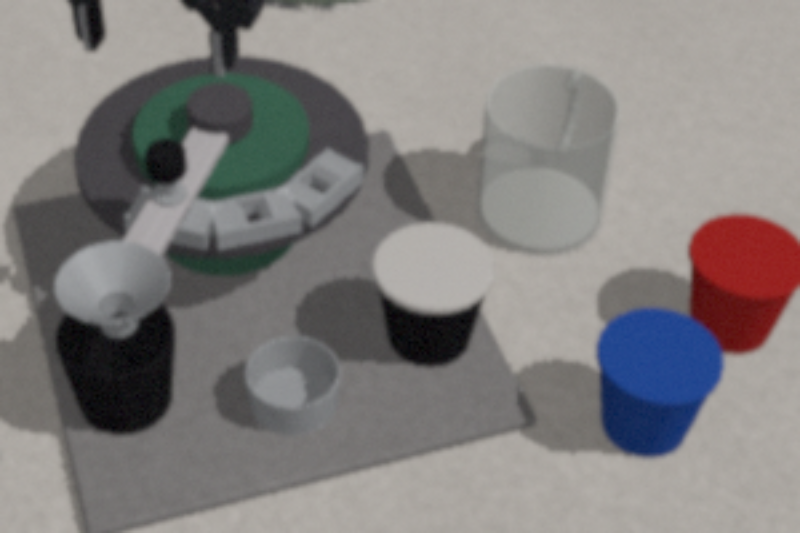

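The spout is over the open cup (wrist view 315,350), both cups are upright and in place, and the plunger is released. I'll check that it is home from the knob height.

```bash
python3 - <<'E'
from h import *
from scipy.spatial.transform import Rotation as Ro
s=bot.observe()
Xs=[(.5715,-.0555,z) for z in(.168,.178,.188)]
obs=[]
for c in("scene","top","wrist"):
    f=bot.grab_frame(c)
    if c=="wrist":
        T=np.eye(4);T[:3,:3]=Ro.from_euler("xyz",s["tool_rot"]).as_matrix();T[:3,3]=s["position"]
        V=np.linalg.inv(T@np.array(f["tool_from_camera"]));f["R"],f["t"]=V[:3,:3],V[:3,3]
    for d in bot.trace("knob",f)[:2]:
        m=d["region"].astype(np.uint8);ys,xs=np.nonzero(m);print(c,d["conf"],m.sum(),xs.mean(),ys.mean(),[xs.min(),xs.max(),ys.min(),ys.max()],[proj(f,X).round(1).tolist() for X in Xs])
        if np.hypot(*(proj(f,Xs[0])-[xs.mean(),ys.mean()]))<20: obs.append((f["intrinsics"]@np.c_[f["R"],f["t"]],np.array([[xs.mean()],[ys.mean()]])))
for i in range(len(obs)):
    for j in range(i):
        X=cv2.triangulatePoints(obs[i][0],obs[j][0],obs[i][1],obs[j][1])[:,0];print(i,j,X[:3]/X[3])
E
```

```text
scene 0.82 261 252.37164750957854 211.26053639846742 [np.int64(244), np.int64(260), np.int64(202), np.int64(223)] [[253.9, 211.7], [253.5, 207.8], [253.1, 203.8]]
top 0.87 277 407.014440433213 249.35740072202165 [np.int64(398), np.int64(416), np.int64(240), np.int64(259)] [[404.3, 248.7], [405.5, 247.7], [406.7, 246.6]]
wrist 0.89 1934 317.2921406411582 243.34126163391934 [np.int64(294), np.int64(340), np.int64(218), np.int64(269)] [[323.4, 244.1], [323.5, 249.1], [323.5, 254.6]]
1 0 [ 0.57043821 -0.05925736  0.16796323]
2 0 [ 0.57017619 -0.05894516  0.16764038]
2 1 [ 0.57009869 -0.05949015  0.16916351]
```

All three view pairs put the knob at 0.168 m, so the plunger is home.

```bash
python3 -c "
from workcell import bot
print(bot.job_done())"
```

```text
the job is handed in; nothing more can be done
None
```

The job is handed in: the spout is over the open cup with the plunger home (knob measured at 0.168 m), both cups are upright and in place, and the gripper is clear, after about 9 s of the 32 s allowed.

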